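Release the latched filter key on the eye-examination console

ROBOT

A 6-joint arm with a two-finger parallel gripper is mounted at the origin on the work surface. World frame = base frame: x ahead of the robot, y to its left, z up, the work surface at z = 0. Lengths are in m, angles in rad, forces in N, time in s.
With the tool pointing down it reaches from about 0.4 to 0.825 m from the base axis. Payload 7 kg.
Tool frame: the origin (TCP) lies at the centre of the arm's flange, where the gripper is bolted on; the fingertips stand 178 mm ahead of it and the grasp point (between the pads) lies 159 mm ahead of it; z points along the fingers, y is the direction in which the jaws open and shut (so a half turn about z gives the same grasp; the last joint's range is limited). The gripper opens to 88 mm and grips with 3 to 60 N. Pads are 19 mm wide; open, the fingers measure 130 mm over their backs; the gripper's body (78 mm by 193 mm) begins 47 mm behind the grasp point.
Start: joints at [-0.937, 0.359, 0.012, 0, -1.224, -0.288], TCP at [0.229, -0.635, 0.405] pointing down, gripper open.
Joint ranges: [-3.07, 3.07], [-1.43, 2.12], [-1.02, 1.25], [-3.03, 1.67], [-3.05, -0], [-3.03, 3.03]. Speed limits (rad/s): [2.39, 2.39, 3.01, 3.14, 3.14, 3.14].

INTERFACE

Orientations are given as [roll, pitch, yaw] about the fixed x, y, z axes, in that order (R = Rz(yaw) Ry(pitch) Rx(roll)).
In Python, from station import arm gives the robot as it stands.
- The arm moves only by the shell command python3 -m handwheel 'ROWS' [OPENING] [FORCE]. ROWS is JSON, a list of rows, each a list of 4 numbers: the shift along the world's x, y, z in cm, then the turn about the world's z in rad. In form: [[dx, dy, dz, yaw], ...]. A call has 1 to 20 rows; each row shifts and turns the commanded pose from where the row before left it; what a row does not reach is not made up. A row lasts 1/10 s, in which the tool goes at most 50 mm and 8.59 degrees, less where a joint would pass 70% of its speed; a pose out of reach is approached as far as the arm can. A call is refused whole if a number of a shift passes 5 or a number of a turn 0.15, either way. A call with a gripper value outside its range is refused whole. OPENING is the closure, from 0 (fully open) to 1 (shut), set as the call begins (- or left out, the last holds). The fingers move at their own pace and stop on an object; FORCE is the grip in N (left out, the last holds). Time passes only in rows, so rows that do not move let the fingers close. It gives the time, the measured TCP pose, the force and the opening at its end, in the units of the state.
- arm.get_state(): the state, without advancing time (a new reading comes with each control period).
- arm.grab_frame(name): name is "scene" or "top"; returns a dict with "image" (480x640x3 uint8, red, green, blue), "depth" (480x640 float32, m along the optical axis (not along the pixel's ray), 0 where there is no reading), "vfov" (degrees; the focal length in pixels is half the picture's height over the tangent of half this angle, whatever the lens; pixels are square), "cx", "cy" (the principal point, pixels), "rvec" (rotation vector, rad) and "tvec" (3), from world to camera coordinates, as OpenCV has them. Camera axes: x right, y down, z forward; pixel columns grow to the right and rows downward; lengths in m; the calibration is good to about 2 mm. A picture is of the moment at which its call begins.
- arm.job_done(): hands the job in, once; it reports no verdict.
The state is a dict: "t": time; "q": joint angles; "qd": joint speeds; "joint_efforts": joint torques, N m; "eef_pos": TCP position; "ee_rot": TCP orientation; "force": force on the tool from outside, world axes, zero at the start; "moment": the same for the moment, N m; "width": finger opening in m.
Only numpy, scipy, OpenCV 4.12 (cv2) and the standard library are available. Lean on these libraries where they do the work, as an engineer would, in place of code of your own. Each camera call takes 0.05 s, during which the arm holds its last target.

TASK

One of the four identical keys on the examination console has been left latched down. Tap all four keys lightly in turn, from the left to the right as seen from the robot, to feel which one it is; then press that key firmly down to its stop and let go so that it pops up level with the others. Do not push any of the other keys well down, do not release the latched one until all four have been tapped, and leave the small things beside the console where they are.

Things in the scene. Friction and masses are not known exactly. Their poses are not given: they have to be found in the camera images.
- console: White fixed box, 150 (x) x 250 (y) mm, deck 55 mm high; ridge 24 mm wide, 13 mm above deck on far edge. Origin: centre of underside, on the table; x away from the robot, y to its left. Keys in a row along y at x = -5, y = +69, +23, -23, -69 mm. Tops of up keys 67 mm above the table (12 above deck), of the latched key 62 mm; every key stops at 59 mm.
- key_a: One of four identical square grey keys in the console's row, cap 30 x 30 mm, sliding up and down. Origin: centre of the cap's top face, moving with it; z up. The names are in no particular order in the row; the latched key can be in any place. Up keys are spring keys: they give from about 6 N, harder lower down, to the stop 8 mm down.
- key_b: One of four identical square grey keys in the console's row, cap 30 x 30 mm, sliding up and down. Origin: centre of the cap's top face, moving with it; z up. The names are in no particular order in the row; the latched key can be in any place. The latched key holds still up to about 5 N; at 6 to 8 N it goes 3 mm down to its stop.
- key_c: One of four identical square grey keys in the console's row, cap 30 x 30 mm, sliding up and down. Origin: centre of the cap's top face, moving with it; z up. The names are in no particular order in the row; the latched key can be in any place. Pressed onto its stop, the latched key unlatches and rises as the finger withdraws.
- key_d: One of four identical square grey keys in the console's row, cap 30 x 30 mm, sliding up and down. Origin: centre of the cap's top face, moving with it; z up. The names are in no particular order in the row; the latched key can be in any place. Pressed less than 2 mm, the latched key stays latched.
- drops: Small white dropper bottle, 28 mm in diameter and 62 mm high, standing loose to the left of the console; origin at the centre of its underside. Not to be moved.
- penlight: Aluminium penlight, 14 mm thick and 126 mm long, lying loose on the table on the robot's side of the console; origin under its middle, x along it. Not to be moved.
- handlens: Black ring-mounted examination lens, 48 mm in diameter and 16 mm high, lying loose to the right of the console; origin at the centre of its underside. Not to be moved.

How it is judged:
On the way, in this order (a step that is already met when the one before it is completed fails the run):
1. a finger touches the leftmost key of the row (((contact force between key_a and the fingers above 0.3 N and y of key_a in the frame of console between 0.059 and 0.079 m) or (contact force between key_b and the fingers above 0.3 N and y of key_b in the frame of console between 0.059 and 0.079 m) or (contact force between key_c and the fingers above 0.3 N and y of key_c in the frame of console between 0.059 and 0.079 m) or (contact force between key_d and the fingers above 0.3 N and y of key_d in the frame of console between 0.059 and 0.079 m))), for 0.02 s.
2. a finger touches the second key of the row (((contact force between key_a and the fingers above 0.3 N and y of key_a in the frame of console between 0.013 and 0.033 m) or (contact force between key_b and the fingers above 0.3 N and y of key_b in the frame of console between 0.013 and 0.033 m) or (contact force between key_c and the fingers above 0.3 N and y of key_c in the frame of console between 0.013 and 0.033 m) or (contact force between key_d and the fingers above 0.3 N and y of key_d in the frame of console between 0.013 and 0.033 m))), for 0.02 s.
3. a finger touches the third key of the row (((contact force between key_a and the fingers above 0.3 N and y of key_a in the frame of console between -0.033 and -0.013 m) or (contact force between key_b and the fingers above 0.3 N and y of key_b in the frame of console between -0.033 and -0.013 m) or (contact force between key_c and the fingers above 0.3 N and y of key_c in the frame of console between -0.033 and -0.013 m) or (contact force between key_d and the fingers above 0.3 N and y of key_d in the frame of console between -0.033 and -0.013 m))), for 0.02 s.
4. a finger touches the rightmost key of the row (((contact force between key_a and the fingers above 0.3 N and y of key_a in the frame of console between -0.079 and -0.059 m) or (contact force between key_b and the fingers above 0.3 N and y of key_b in the frame of console between -0.079 and -0.059 m) or (contact force between key_c and the fingers above 0.3 N and y of key_c in the frame of console between -0.079 and -0.059 m) or (contact force between key_d and the fingers above 0.3 N and y of key_d in the frame of console between -0.079 and -0.059 m))), for 0.02 s.
5. the latched key has been released: all four keys stand up (z of each of key_a, key_b, key_c, key_d in the frame of console above 0.0652 m), for 0.2 s.
At the end, for the whole second after the job is handed in: All four keys stand up (tops within about 2 mm of 67 mm above the table), and the dropper bottle, penlight and lens are within 15 mm of where they were (all of step 5 and distance of each of drops, penlight, handlens from where it was at the start of the episode below 0.015 m); the robot touches nothing.
It fails at once if a key that was up is pushed well down (more than 6 mm of its 8 mm travel) (distance of any of key_a, key_b, key_c, key_d from where it was at the start of the episode above 0.006 m).
It fails at once if a thing beside the console is moved, lifted or knocked (more than 15 mm, or tipped) (distance of any of drops, penlight, handlens from where it was at the start of the episode above 0.015 m or angle between drops's own z axis and vertical above 0.5 rad).
It also fails if it takes over 51 s, if anything falls off the work surface, if the arm or the gripper's body presses on something with over 40 N, if the wrist force passes 120 N, or if a joint passes its speed limit or range.

## Working session

There is one attempt and no reset: what is moved stays moved. The work goes in short steps, Python scripts to look and compute and a shell command to move; the robot and the scene stay as the last step left them, time stands still between calls to the robot, and variables do not carry over. Pictures are saved under pics/ and viewed, and the job is handed in when it is done.

```bash
mkdir -p pics; ls; cat > h.py <<'E'
import numpy as np, cv2
from station import arm
def grab(n,fn):
    f=arm.grab_frame(n); cv2.imwrite(f'pics/{fn}.png',f['image'][:,:,::-1]); np.savez(f'pics/{fn}.npz',**f); return f
def world(f,u,v,z=None):
    R,_=cv2.Rodrigues(np.array(f['rvec'],float)); t=np.array(f['tvec'],float).ravel()
    fl=240/np.tan(np.radians(float(f['vfov']))/2)
    d=np.array([(u-f['cx'])/fl,(v-f['cy'])/fl,1.0])
    if z is None:
        p=d*f['depth'][int(round(v)),int(round(u))]; return R.T@(p-t)
    c=-R.T@t; r=R.T@d; return c+r*(z-c[2])/r[2]
E
python3 - <<'E'
from h import *
print(arm.get_state())
for n in('scene','top'):
    f=grab(n,n+'0'); print(n,f['vfov'],f['cx'],f['cy'],f['rvec'],f['tvec'])
E
```

```text
pics
{'t': 0.0, 'q': array([-9.36922832e-01,  3.59351123e-01,  1.10660031e-02, -3.59752882e-04,
       -1.22411355e+00, -2.88121950e-01]), 'qd': array([-0.00204177, -0.00012132,  0.0017634 ,  0.00012066, -0.00023489,
        0.00055654]), 'joint_efforts': array([-1.57304956e-03, -5.82706189e+01,  2.93056744e+01,  6.99699908e+00,
        6.69073634e-03, -1.86061334e-04]), 'eef_pos': array([ 0.22870308, -0.63485788,  0.40374696]), 'ee_rot': array([ 3.13996026e+00, -1.31099184e-04, -2.79596351e+00]), 'force': array([ 1.45991568,  0.75570234, -0.60419538]), 'moment': array([-0.03672541, -0.01917555, -0.04548015]), 'width': 0.0879199734317876}
scene 52.964771319298215 317.8835832983209 238.58500983483947 [ 1.8420997   1.55193505 -0.72328528] [-0.12985577 -0.31124725  1.23199944]
top 49.393911758972905 311.9042485001366 243.83720117839866 [ 2.16005121 -2.21070346  0.01520593] [0.05831539 0.54621135 0.92978402]
```

View pics/scene0.png

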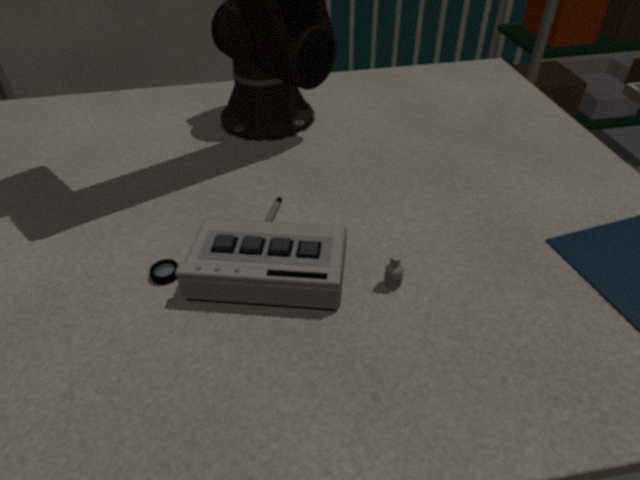

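View pics/top0.png

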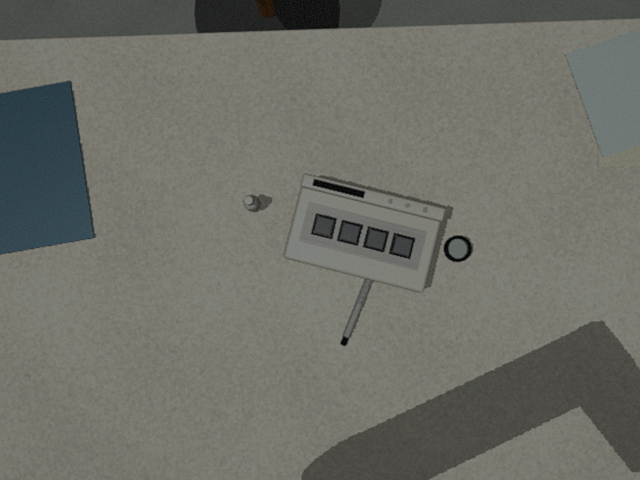

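The top view shows the console with dark keys at about (324,226), (349,232), (376,239) and (402,245). The bottle is at (252,203), the lens at (458,248) and the penlight from (369,282) to (344,343). Next I'll measure them.

```bash
python3 - <<'E'
from h import *
for n,roi in(('top',(305,205,425,265)),('scene',(205,228,328,262))):
    f=dict(np.load(f'pics/{n}0.npz')); g=cv2.cvtColor(f['image'],cv2.COLOR_RGB2GRAY)
    x0,y0,x1,y1=roi; s=g[y0:y1,x0:x1]; 
    th,m=cv2.threshold(s,0,255,cv2.THRESH_BINARY_INV+cv2.THRESH_OTSU)
    cs,_=cv2.findContours(m,cv2.RETR_EXTERNAL,cv2.CHAIN_APPROX_NONE); P=[]
    for c in cs:
        if cv2.contourArea(c)<150: continue
        (u,v),wh,a=cv2.minAreaRect(c); M=cv2.moments(c);u=M['m10']/M['m00']+x0;v=M['m01']/M['m00']+y0
        p=world(f,u,v,.065); P.append(p)
        d=world(f,u,v); print(n,th,(u,v),wh,p.round(4),'depth',d.round(4))
    P=np.array(sorted(P,key=lambda p:-p[1])); 
    d=P[0]-P[-1]; print('yaw',np.arctan2(-d[0],d[1]),np.linalg.norm(np.diff(P,axis=0),axis=1))
f=dict(np.load('pics/top0.npz'))
# deck corners (bottom), objs
for u,v,z in((252,203,.06),(458,248,.016),(369,282,.01),(344,343,.01),(288,257,.055),(423,290,.055),(305,177,.068),(450,208,.068)): print(u,v,world(f,u,v,z).round(4),world(f,u,v).round(4))
E
```

```text
top 85.0 (401.4855152181885, 245.2995966263293) (22.55581283569336, 22.070741653442383) [ 0.539  -0.1077  0.065 ] depth [ 0.539  -0.1076  0.0663]
top 85.0 (375.4376391982183, 238.8110616184113) (22.313274383544922, 21.828205108642578) [ 0.5511 -0.064   0.065 ] depth [ 0.551  -0.0638  0.0674]
top 85.0 (349.460263653484, 232.22184557438794) (22.070741653442383, 22.070741653442383) [ 0.5634 -0.0203  0.065 ] depth [ 0.5633 -0.0202  0.0668]
top 85.0 (323.4566210045662, 225.61529680365297) (22.102296829223633, 21.93051528930664) [0.5758 0.0237 0.065 ] depth [0.5761 0.0238 0.061 ]
yaw -0.27248471669015306 [0.04569619 0.04546311 0.04535633]
scene 60.0 (308.44207723035953, 249.34531735463827) (25.079736709594727, 17.522598266601562) [0.5846 0.0224 0.065 ] depth [0.582  0.0227 0.0626]
scene 60.0 (280.01053518752633, 246.98651495996629) (25.233152389526367, 18.713947296142578) [ 0.5709 -0.0211  0.065 ] depth [ 0.5734 -0.0212  0.0672]
scene 60.0 (252.02784918594688, 245.2682090831191) (25.435195922851562, 18.880468368530273) [ 0.5588 -0.0646  0.065 ] depth [ 0.5624 -0.0644  0.0682]
scene 60.0 (224.12339331619538, 243.74550128534705) (27.321691513061523, 18.775863647460938) [ 0.5469 -0.1084  0.065 ] depth [ 0.5496 -0.1082  0.0673]
yaw -0.2801867456029004 [0.04557748 0.04517288 0.04544647]
252 203 [0.6184 0.1461 0.06  ] [0.6197 0.1476 0.0493]
458 248 [ 0.5336 -0.2149  0.016 ] [ 0.5338 -0.2163  0.0105]
369 282 [ 0.4764 -0.0555  0.01  ] [ 0.4766 -0.055   0.0156]
344 343 [ 0.3683 -0.0078  0.01  ] [ 0.3686 -0.0078  0.0118]
288 257 [0.5238 0.0862 0.055 ] [0.5239 0.0864 0.0526]
423 290 [ 0.4622 -0.1434  0.055 ] [ 4.595e-01 -1.533e-01  4.000e-04]
305 177 [0.6596 0.0533 0.068 ] [0.6601 0.0534 0.065 ]
450 208 [ 0.6001 -0.1908  0.068 ] [ 0.6073 -0.2071 -0.0008]
```

```bash
python3 - <<'E'
from h import *
f=dict(np.load('pics/top0.npz'))
cv2.imwrite('pics/z.png',cv2.resize(cv2.convertScaleAbs(f['image'][165:300,280:480,::-1],alpha=1.6),None,fx=4,fy=4,interpolation=cv2.INTER_CUBIC))
E
```

```text
(no output)
```

View pics/z.png

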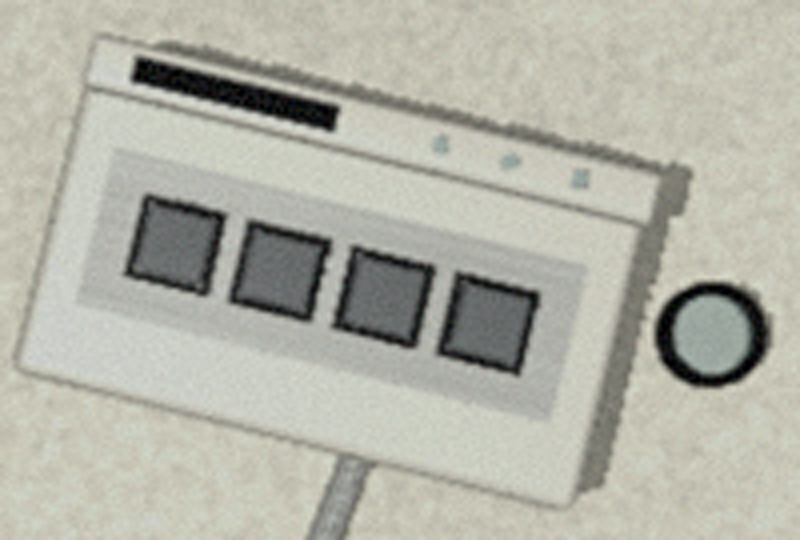

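Depth suggests the leftmost key is the low one. I'll close the jaws and turn the tool so the narrow side lies along the row, then move above the leftmost key.

```bash
python3 -m handwheel '[[1.74,3.295,-0.2,0.0475],[1.74,3.295,-0.3,0.0475],[1.74,3.295,-0.4,0.0475],[1.74,3.295,-0.4,0.0475],[1.74,3.295,-0.4,0.0475],[1.74,3.295,-0.4,0.0475],[1.74,3.295,-0.4,0.0475],[1.74,3.295,-0.4,0.0475],[1.74,3.295,-0.4,0.0475],[1.74,3.295,-0.4,0.0475],[1.74,3.295,-0.4,0.0475],[1.74,3.295,-0.4,0.0475],[1.74,3.295,-0.4,0.0475],[1.74,3.295,-0.4,0.0475],[1.74,3.295,-0.4,0.0475],[1.74,3.295,-0.4,0.0475],[1.74,3.295,-0.4,0.0475],[1.74,3.295,-0.4,0.0475],[1.74,3.295,-0.4,0.0475],[1.74,3.295,-0.4,0.0475]]' 1 20
python3 -m handwheel '[[0,0,0,0],[0,0,0,0],[0,0,0,0]]'
```

```text
t: 2.1
eef_pos: [0.5771, 0.0255, 0.3272]
ee_rot: [3.141, -0.0, -1.844]
force: [-0.3, -0.1, -0.7]
width: 0.0006
t: 2.4
eef_pos: [0.5764, 0.0236, 0.3274]
ee_rot: [3.141, -0.0, -1.846]
force: [-0.2, -0.0, 0.3]
width: 0.0004
```

```bash
python3 -m handwheel '[[0,0,-2.5,0],[0,0,-2.5,0],[0,0,-1.5,0],[0,0,0,0],[0,0,0,0]]'; python3 - <<'E'
from h import *
f=grab('scene','s1'); cv2.imwrite('pics/s1z.png',cv2.resize(cv2.convertScaleAbs(f['image'][140:320,160:400,::-1],alpha=2),None,fx=3,fy=3,interpolation=cv2.INTER_CUBIC))
E
```

```text
t: 2.9
eef_pos: [0.5767, 0.0233, 0.2632]
ee_rot: [-3.141, -0.0, -1.847]
force: [-0.7, -0.5, 0.7]
width: 0.0002
```

View pics/s1z.png

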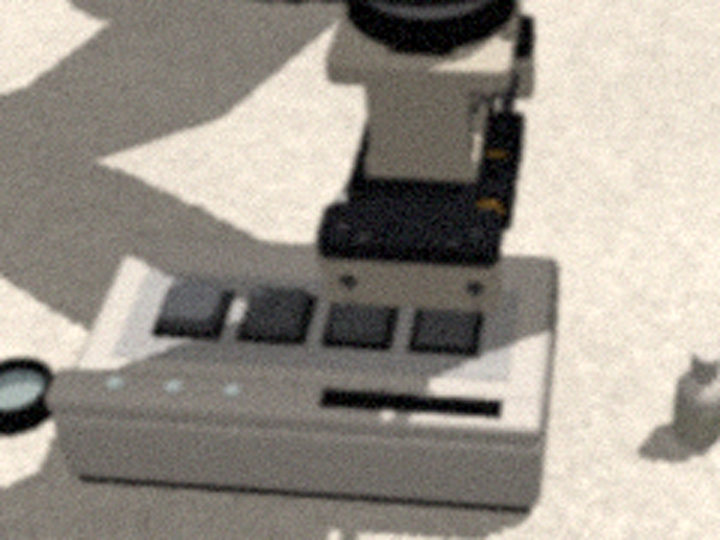

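```bash
python3 - <<'E'
from h import *
f=dict(np.load('pics/s1.npz'))
s=arm.get_state(); print(s['eef_pos'],s['ee_rot'])
R=cv2.Rodrigues(f['rvec'])[0]; fl=240/np.tan(np.radians(float(f['vfov']))/2)
K=np.array([[fl,0,f['cx']],[0,fl,f['cy']],[0,0,1]])
p=s['eef_pos']
for h in(.112,.14,.159,.178):
  print(h,cv2.projectPoints((p-[0,0,h])[None],f['rvec'],f['tvec'],K,None)[0].ravel())
for v in range(200,262,4):
  print(v,[tuple((world(f,u,v)*1000).astype(int)) for u in range(264,334,6)])
E
```

```text
[0.57702597 0.02351531 0.26375805] [-3.14038121e+00  5.49885805e-04 -1.84634269e+00]
0.112 [306.5072054 202.2101366]
0.14 [307.15920687 217.12589452]
0.159 [307.58299523 226.82084877]
0.178 [307.99258875 236.19106977]
200 [(np.int64(353), np.int64(-35), np.int64(0)), (np.int64(356), np.int64(-23), np.int64(0)), (np.int64(595), np.int64(-21), np.int64(175)), (np.int64(623), np.int64(-14), np.int64(195)), (np.int64(622), np.int64(-6), np.int64(193)), (np.int64(625), np.int64(1), np.int64(194)), (np.int64(625), np.int64(9), np.int64(193)), (np.int64(628), np.int64(16), np.int64(194)), (np.int64(630), np.int64(24), np.int64(194)), (np.int64(629), np.int64(32), np.int64(192)), (np.int64(606), np.int64(44), np.int64(174)), (np.int64(607), np.int64(53), np.int64(173))]
204 [(np.int64(370), np.int64(-36), np.int64(2)), (np.int64(371), np.int64(-24), np.int64(1)), (np.int64(598), np.int64(-21), np.int64(170)), (np.int64(630), np.int64(-15), np.int64(193)), (np.int64(633), np.int64(-7), np.int64(194)), (np.int64(634), np.int64(0), np.int64(194)), (np.int64(635), np.int64(7), np.int64(194)), (n
[... 7292 characters left out ...]
, np.int64(60)), (np.int64(595), np.int64(35), np.int64(58)), (np.int64(594), np.int64(45), np.int64(55)), (np.int64(595), np.int64(54), np.int64(55))]
260 [(np.int64(586), np.int64(-48), np.int64(55)), (np.int64(588), np.int64(-39), np.int64(56)), (np.int64(591), np.int64(-30), np.int64(57)), (np.int64(592), np.int64(-20), np.int64(56)), (np.int64(594), np.int64(-11), np.int64(57)), (np.int64(592), np.int64(-2), np.int64(54)), (np.int64(596), np.int64(6), np.int64(55)), (np.int64(598), np.int64(16), np.int64(55)), (np.int64(598), np.int64(25), np.int64(54)), (np.int64(601), np.int64(34), np.int64(55)), (np.int64(604), np.int64(43), np.int64(57)), (np.int64(604), np.int64(53), np.int64(54))]
```

The wide block is the gripper's body at z≈152 mm, with the fingers hidden behind it. The tip projects to (308,236), over the leftmost key. Now the light taps.

```bash
python3 -m handwheel '[[0,0,-0.8,0],[0,0,-0.8,0],[0,0,-0.2,0],[0,0,0,0],[0,0,0,0]]'; python3 -m handwheel '[[0,0,-0.1,0],[0,0,-0.1,0],[0,0,0,0]]'
```

```text
t: 3.45
eef_pos: [0.5768, 0.024, 0.2447]
ee_rot: [3.142, -0.0, -1.846]
force: [-0.6, 0.1, 0.9]
width: 0.0002
t: 3.75
eef_pos: [0.5767, 0.024, 0.2426]
ee_rot: [3.141, -0.0, -1.846]
force: [-0.2, -0.4, 0.3]
width: 0.0004
```

```bash
python3 -m handwheel '[[0,0,-0.1,0],[0,0,0,0]]';python3 - <<'E'
from h import *
s=arm.get_state();print(s['eef_pos'],s['force'])
E
```

```text
t: 3.95
eef_pos: [0.5767, 0.024, 0.2416]
ee_rot: [3.141, -0.0, -1.846]
force: [-0.1, -0.1, -0.8]
width: 0.0006
[0.57671995 0.02396182 0.24157677] [-0.12028475 -0.0810313  -0.84398787]
```

```bash
for i in 1; do python3 -m handwheel '[[0,0,-0.05,0],[0,0,-0.05,0],[0,0,0,0]]'; done
```

```text
t: 4.25
eef_pos: [0.5767, 0.024, 0.2406]
ee_rot: [3.141, -0.0, -1.846]
force: [0.2, -0.5, 0.1]
width: 0.0003
```

```bash
python3 -m handwheel '[[0,0,-0.05,0],[0,0,0,0]]'
```

```text
t: 4.45
eef_pos: [0.5769, 0.024, 0.2403]
ee_rot: [-3.141, 0.0, -1.846]
force: [-0.3, -0.1, 1.9]
width: 0.0003
```

```bash
python3 -m handwheel '[[0,0,-0.03,0],[0,0,0,0]]'; python3 -m handwheel '[[0,0,0,0]]'
```

```text
t: 4.65
eef_pos: [0.5769, 0.0239, 0.2402]
ee_rot: [-3.141, 0.0, -1.846]
force: [-0.1, -1.0, 4.0]
width: 0.0006
t: 4.75
eef_pos: [0.5769, 0.024, 0.2401]
ee_rot: [-3.141, 0.0, -1.846]
force: [-0.8, -0.1, 3.0]
width: 0.0005
```

Key 1 touched at 62 mm with about 3.5 N, and it didn't give. On to the second key.

```bash
python3 -m handwheel '[[0,0,0.8,0],[0,0,0.9,0],[-0.41,-1.46,0,0],[-0.41,-1.46,0,0],[-0.41,-1.46,0,0],[0,0,-0.4,0],[0,0,-0.4,0],[0,0,0,0],[0,0,0,0]]'
```

```text
t: 5.65
eef_pos: [0.5645, -0.0197, 0.2485]
ee_rot: [3.141, -0.0, -1.846]
force: [0.0, 0.2, -0.7]
width: 0.0007
```

```bash
python3 -m handwheel '[[0,0,-0.1,0],[0,0,-0.1,0],[0,0,-0.05,0],[0,0,0,0]]'
```

```text
t: 6.05
eef_pos: [0.5645, -0.0197, 0.2463]
ee_rot: [3.141, -0.0, -1.846]
force: [-0.5, -0.3, 0.3]
width: 0.0005
```

```bash
python3 -m handwheel '[[0,0,-0.05,0],[0,0,-0.05,0],[0,0,0,0]]'
```

```text
t: 6.35
eef_pos: [0.5645, -0.0198, 0.2454]
ee_rot: [-3.141, 0.0, -1.846]
force: [-0.0, 0.5, 1.1]
width: 0.0003
```

```bash
python3 -m handwheel '[[0,0,-0.05,0],[0,0,0,0],[0,0,0,0]]'
```

```text
t: 6.65
eef_pos: [0.5646, -0.0198, 0.2451]
ee_rot: [-3.141, 0.0, -1.846]
force: [-0.3, -1.0, 2.8]
width: 0.0006
```

Key 2 touched at 67 mm with 2.8 N, so it is up. Now the third key with the same steps.

```bash
python3 -m handwheel '[[0,0,0.5,0],[0,0,0.5,0],[-0.41,-1.46,0,0],[-0.41,-1.46,0,0],[-0.41,-1.46,0,0],[0,0,-0.4,0],[0,0,-0.4,0],[0,0,0,0],[0,0,-0.1,0],[0,0,-0.05,0],[0,0,0,0]]'
```

```text
t: 7.75
eef_pos: [0.5523, -0.0634, 0.2454]
ee_rot: [-3.141, -0.0, -1.845]
force: [-0.4, -0.8, 0.1]
width: 0.0003
```

```bash
python3 -m handwheel '[[0,0,-0.05,0],[0,0,0,0],[0,0,0,0]]'
```

```text
t: 8.05
eef_pos: [0.5523, -0.0635, 0.2451]
ee_rot: [-3.141, 0.0, -1.846]
force: [-0.9, 0.2, 2.1]
width: 0.0009
```

```bash
python3 -m handwheel '[[0,0,-0.02,0],[0,0,0,0],[0,0,0,0]]'
```

```text
t: 8.35
eef_pos: [0.5523, -0.0636, 0.2449]
ee_rot: [-3.141, 0.0, -1.846]
force: [1.3, 0.8, 4.4]
width: 0.0002
```

```bash
python3 -m handwheel '[[0,0,0.5,0],[0,0,0.5,0],[-0.41,-1.46,0,0],[-0.41,-1.46,0,0],[-0.41,-1.46,0,0],[0,0,-0.4,0],[0,0,-0.4,0],[0,0,0,0],[0,0,-0.1,0],[0,0,-0.05,0],[0,0,0,0]]'; python3 -m handwheel '[[0,0,-0.05,0],[0,0,0,0],[0,0,0,0]]'
```

```text
t: 9.45
eef_pos: [0.54, -0.1072, 0.2453]
ee_rot: [-3.141, -0.0, -1.845]
force: [-0.2, -1.0, 0.6]
width: 0.0007
t: 9.75
eef_pos: [0.54, -0.1073, 0.2449]
ee_rot: [-3.141, 0.0, -1.846]
force: [-0.8, -0.6, 4.1]
width: 0.0003
```

All four are tapped: key 1 at 62 mm, the others at 67 mm. I'll return to key 1 and press it to its stop.

```bash
python3 -m handwheel '[[0,0,0.6,0],[0,0,0.6,0],[0.41,1.46,0,0],[0.41,1.46,0,0],[0.41,1.46,0,0],[0.41,1.46,0,0],[0.41,1.46,0,0],[0.41,1.46,0,0],[0.41,1.46,0,0],[0.41,1.46,0,0],[0.41,1.46,0,0],[0,0,-0.5,0],[0,0,-0.5,0],[0,0,-0.2,0],[0,0,-0.3,0],[0,0,0,0],[0,0,0,0]]'
```

```text
t: 11.45
eef_pos: [0.5768, 0.0236, 0.2416]
ee_rot: [3.141, -0.0, -1.846]
force: [-0.7, -0.2, 1.0]
width: 0.0
```

```bash
python3 -m handwheel '[[0,0,-0.1,0],[0,0,-0.1,0],[0,0,-0.1,0],[0,0,-0.1,0],[0,0,-0.1,0],[0,0,-0.1,0],[0,0,0,0],[0,0,0,0]]'
```

```text
t: 12.25
eef_pos: [0.5775, 0.0238, 0.2375]
ee_rot: [-3.139, 0.0, -1.845]
force: [-0.9, -0.8, 11.6]
width: 0.0006
```

```bash
python3 -m handwheel '[[0,0,-0.1,0],[0,0,-0.1,0],[0,0,0,0],[0,0,0,0]]'
```

```text
t: 12.65
eef_pos: [0.578, 0.0238, 0.2371]
ee_rot: [-3.137, 0.001, -1.844]
force: [-3.5, -3.0, 24.7]
width: 0.0004
```

```bash
python3 -m handwheel '[[0,0,0.3,0],[0,0,0.3,0],[0,0,0.4,0],[0,0,0.5,0],[0,0,1,0],[0,0,2,0],[0,0,3,0],[0,0,4,0],[0,0,4,0],[0,0,0,0]]'; python3 -m handwheel '[[-1,-4.5,0.5,0],[-1,-4.5,0.5,0],[-1,-4.5,0.5,0],[-1,-4.5,0.5,0],[-1,-4.5,0.5,0],[-1,-4.5,0,0],[-1,-4.5,0,0],[-1,-4.5,0,0],[-1,-4.5,0,0],[-1,-4.5,0,0],[0,0,0,0],[0,0,0,0],[0,0,0,0]]'
python3 - <<'E'
from h import *
f=grab('top','t2'); g=grab('scene','s2')
a=f['image'][150:360,220:500,::-1]; cv2.imwrite('pics/t2z.png',cv2.resize(cv2.convertScaleAbs(a,alpha=1.8),None,fx=2.5,fy=2.5))
o=dict(np.load('pics/top0.npz'))
for u,v in((323,226),(349,232),(375,239),(401,245)):
    print([round(float(np.median([world(q,u+i,v+j)[2] for i in range(-5,6) for j in range(-5,6)])),4) for q in(o,f)])
E
```

```text
t: 13.65
eef_pos: [0.578, 0.0242, 0.3951]
ee_rot: [-3.133, 0.004, -1.845]
force: [0.7, -0.6, 0.1]
width: 0.0003
t: 14.95
eef_pos: [0.4768, -0.4255, 0.4135]
ee_rot: [3.141, 0.0, -1.846]
force: [-0.1, 0.4, 0.5]
width: 0.0003
[0.0615, 0.0666]
[0.0667, 0.0663]
[0.0666, 0.0667]
[0.0666, 0.0665]
```

View pics/t2z.png

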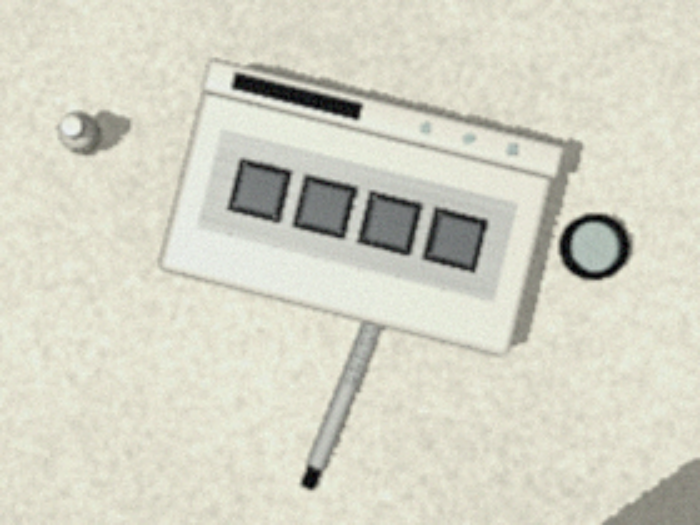

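The picture shows all four keys level, with their tops at 66.3–66.7 mm by depth. The bottle, at (76,131) in the crop, the lens (596,246) and the penlight (375,325)–(310,478) are where they were. The arm is clear, so I'm handing the job in.

```bash
python3 -c "
from station import arm
print(arm.job_done())"
```

```text
the job is handed in; nothing more can be done
None
```

The leftmost key was the latched one; I released it, and all four keys now stand level. The job is handed in, and it gave no verdict.

- **Taps:** I tapped the keys from left to right at about 3–4.5 N each. The leftmost met the finger at about 62 mm and the other three at about 67 mm. None gave noticeably under the taps.
- **Release:** I pressed the leftmost key to its stop at about 59 mm, with about 25 N, and withdrew.
- **Last checks:** Depth puts the four key tops at 66.6, 66.3, 66.7 and 66.5 mm. By eye, the bottle, penlight and lens are where they were at the start; I did not measure their shift. The arm stood clear of everything with about zero force, at about 15 s of the 51 s allowed. No check failed or disagreed.

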